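# Fetch the middle tote from the stack and restack

### The job

Get the chrome emblems out for striping: lift the top tote off the stack and set it down on the table, then take the middle tote and stand it flat in the centre of the round tan tray, and put the top tote back squarely, fully seated, on the bottom tote, which stays where it is. Pick up each tote singly and keep it level, set it down rather than drop it, keep its contents inside, and leave the jar, the can and the tape roll where they are.

Things in the scene. Friction and masses are not known exactly. Their poses are not given: they have to be found in the camera images.
- tote_top: Top of the stack of three alike open wooden totes, each 170 (own x) x 126 (y) x 70 mm (rim height), walls 7 mm. Origin: centre of underside, z up. Grip rail inside along own x at y = 0, end wall to end wall: 14 mm wide, 39 to 61 mm above the underside, a 49 mm wide compartment either side. Pinch it across the 14 mm at mid-length, from above. Holds two markers; 0.2 to 0.5 kg.
- tote_middle: Middle tote, like the top one; origin alike. Holds two chrome emblems. Contents of all totes lie below 27 mm. Stacking: a round bead 6 mm deep under each tote's floor drops inside the rim of the tote below with 3 mm play all round and leads it in from about 6 mm off; seated, underside is 64 mm above the lower tote's underside, long sides parallel. End for end makes no difference.
- tote_bottom: Bottom tote, like the top one; origin alike, at table height (z = 0). It stands loose on the table and stays where it is.
- work_tray: Round tan tray, 330 mm across, fixed on the table left or right of the stack. Origin: centre of its underside, 7 mm above the table top (z = 0). Its flat floor is 5 mm above the origin (12 mm above the table top) out to about 130 mm from the centre; the rolled rim stands 24 mm above the table top.
- emblem_a: Chrome car emblem, 90 by 36 by 14 mm, lying in one compartment of the middle tote (hidden at the start). Origin: centre of its underside.
- emblem_b: A second such emblem, in the other compartment of the middle tote. Origin: centre of its underside.
- marker_a: White marker, 136 mm long, 14 mm thick, lying in one compartment of the top tote. Origin: its middle, at its underside.
- marker_b: Black marker, 136 mm long, 14 mm thick, lying in the other compartment of the top tote. Origin: its middle, at its underside.
- jar: Bystander: small white jar with a gold lid, 59 mm across, 50 mm high, behind the work. Origin: centre of its underside.
- can: Bystander: small enamel can, 65 mm across, 61 mm high, behind the work. Origin: centre of its underside.
- tape: Bystander: roll of cream tape lying flat, 84 mm across, 18 mm high, near the front edge between stack and tray. Origin: centre of its underside.
Things that resemble listed ones, but are neither listed nor needed, are in the scene too. What is shaped like the marker_a but red is not meant.

How it is judged:
By the outcome, as a careful person would: the job done as asked, in the order asked, and still so for the second after the job is handed in, with the robot touching nothing.
It also fails if it takes over 72 s, if anything falls off the work surface, if the arm or the gripper's body presses on something with over 40 N, if the wrist force passes 120 N, or if a joint passes its speed limit or range.

### The arm

A 6-joint arm with a two-finger parallel gripper is mounted at the origin on a cart in front of the work surface, level with it; the furniture and walls round the work are solid. World frame = base frame: x ahead of the robot, y to its left, z up, the work surface at z = 0. Lengths are in mm, angles in rad, forces in N, time in s.
With the tool pointing down it reaches from about 275 to 1000 mm from the base axis. Payload 8.4 kg.
Tool frame: the origin (TCP) lies midway between the tips of the shut fingers; the grasp point (between the pads) lies 19 mm behind it; z points along the fingers, y is the line along which they close (so a half turn about z gives the same grasp; the last joint's range is limited). The gripper opens to 85 mm and grips with 20 to 120 N. Pads are 22 mm wide; open, the fingers measure 114 mm over their backs; the gripper's body (76 mm by 85 mm) begins 54 mm behind the grasp point. The pads swing forward as they close: fully open they stand 13 mm farther back than shut.
Start: joints at [1.102, 0.353, 1.633, -0, 1.155, -0.002], TCP at [281.268, 558.136, 231.281] pointing down, gripper open.
Joint ranges: [-2.63, 2.63], [-0.92, 2.1], [0.06, 2.66], [-1.3, 4.44], [0, 2.69], [-3.02, 3.02]. Speed limits (rad/s): [2.22, 2.22, 2.79, 3.14, 3.14, 3.14].

### API

Orientations are given as [roll, pitch, yaw] about the fixed x, y, z axes, in that order (R = Rz(yaw) Ry(pitch) Rx(roll)).
In Python, from rig import r, imaging gives the robot as it stands. The module is installed in compiled form; this text tells all that it offers.
- The arm moves only by the tool arm_command, never from a script. Its argument "deltas" is a list of rows, each an object of numbers: "hand": the finger opening in mm, from 0 to 85.4; "tx", "ty", "tz": the shift along the tool's x, y, z in mm; "wx", "wy", "wz": the turn, a rotation vector about the tool's x, y, z in rad. A call has 1 to 8 rows; each row shifts and turns the commanded pose from where the row before left it, along the tool's axes as they then stand; what a row does not reach is not made up. A row lasts 1/8 s, in which the tool goes at most 62.5 mm and 10.7 degrees, less where a joint would pass 70% of its speed; a pose out of reach is approached as far as the arm can. A call with a gripper value outside its range is refused whole. The fingers move at their own pace and stop on an object; "squeeze" is the grip in N (left out, the last holds). Time passes only in rows, so rows that do not move let the fingers close. It gives the time, the measured TCP pose, the force, the opening and the grip force at its end, in the units of the state.
- r.sense(): the state, without advancing time (a new reading comes with each control period).
- imaging.grab_frame(name): name is "side" or "top" or "wrist"; returns a dict with "image" (400x640x3 uint8, red, green, blue), "mtx" (3x3 intrinsics, pixels), "world_to_cam" (4x4, takes a point from world to camera coordinates). Camera axes: x right, y up, looking along -z (the intrinsics and any distortion apply to the point x, -y, -z); pixel columns grow to the right and rows downward; lengths in mm; the calibration is good to about 2 mm. A picture is of the moment at which its call begins. There is no depth.
- r.sign_off(): hands the job in; it is judged then, once.
The state is a dict: "clock": time; "qpos": joint angles; "qvel": joint speeds; "joint_efforts": joint torques, N m; "eef_pos": TCP position; "tcp_rot": TCP orientation; "contact_force": force on the tool from outside, world axes, zero at the start; "wrist_torque": the same for the moment, N m; "opening": opening from 0.0 (shut) to 1.0 (fully open); "grasp_force": force on a finger pad.
Only numpy, scipy, OpenCV 4.12 (cv2) and the standard library are available. Lean on these libraries where they do the work, as an engineer would, in place of code of your own. Each camera call takes 0.05 s, during which the arm holds its last target. There are 200 camera calls.

## Working session

There is one attempt and no reset: what is moved stays moved. The work goes in short steps, Python scripts to look and compute and a tool call to move; the robot and the scene stay as the last step left them, time stands still between calls to the robot, and variables do not carry over. Pictures are saved under pics/ and viewed, at most 10 in all, crops included, and the job is handed in when it is done.

Besides the shell and the picture viewer there is one more tool, called after "Request:" as name(argument=value, ...) on one line, values as JSON. arm_command: Moves the arm, as the interface text tells. Its arguments: {"type":"object","properties":{"deltas":{"type":"array"},"squeeze":{"type":"number"}},"required":["deltas"]}

```bash
mkdir -p pics
cat > h.py <<'E'
import numpy as np, cv2
from rig import r, imaging
def grab(n):
    f=imaging.grab_frame(n); return f["image"],np.array(f["mtx"]),np.array(f["world_to_cam"])
def ray(p,K,T,z):
    d=np.linalg.inv(K)@np.array([p[0],p[1],1.]); d=np.array([d[0],-d[1],-d[2]])
    R=T[:3,:3]; c=-R.T@T[:3,3]; w=R.T@d
    return c+w*(z-c[2])/w[2]
def proj(P,K,T):
    q=T[:3,:3]@np.array(P,float)+T[:3,3]; q=K@np.array([q[0],-q[1],-q[2]]); return q[:2]/q[2]
def save(n,im): cv2.imwrite("pics/"+n,im[:,:,::-1])
E
python3 - <<'E'
from h import *
a,K,T=grab("top"); save("top0.png",a); np.savez("top0",a=a,K=K,T=T)
b,K2,T2=grab("side"); save("side0.png",b)
print(K,T,r.sense())
E
```

```text
[[364.03978531   0.         321.66413377]
 [  0.         364.03978531 198.80229434]
 [  0.           0.           1.        ]] [[ 9.30271999e-02 -9.95663550e-01  1.90114971e-04  3.63432771e+01]
 [ 9.70247925e-01  9.06954217e-02  2.24484532e-01 -5.90080638e+02]
 [-2.23528309e-01 -2.06987088e-02  9.74477634e-01 -1.05778053e+03]
 [ 0.00000000e+00  0.00000000e+00  0.00000000e+00  1.00000000e+00]] {'clock': 0.1, 'qpos': array([ 1.10159742e+00,  3.53591849e-01,  1.63406088e+00,  1.15137476e-05,
        1.15520590e+00, -2.40846003e-03]), 'qvel': array([-0.00111019, -0.00156089, -0.00131759,  0.00137399, -0.00057437,
        0.00024128]), 'joint_efforts': array([-9.87733620e-04, -6.06360340e+01, -3.42817962e+01, -8.12048370e-05,
        3.95658659e-03,  1.45691365e-05]), 'eef_pos': array([281.07065059, 557.75065435, 230.62818536]), 'tcp_rot': array([-3.14032671e+00, -1.35767962e-05,  2.67479754e+00]), 'contact_force': array([ 0.86182521, -0.22131252,  0.28793775]), 'wrist_torque': array([ 0.01615126, -0.03280751, -0.01492902]), 'grasp_force': 0.0, 'opening': 0.9970248912441142}
```

View pics/top0.png

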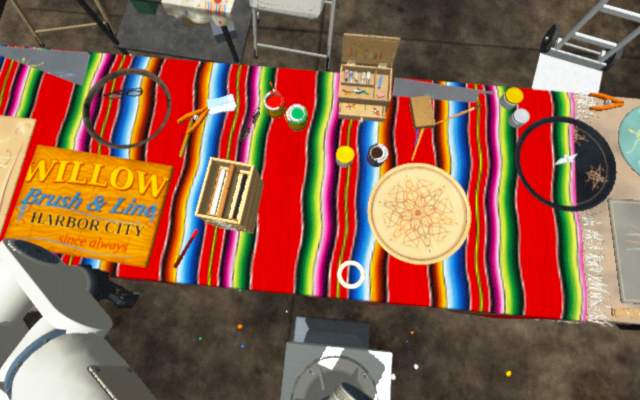

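View pics/side0.png

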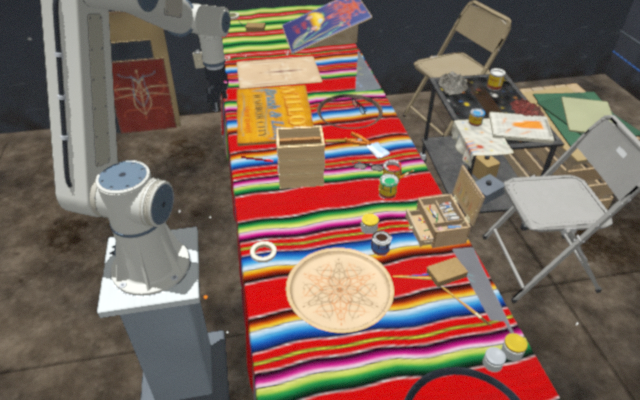

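Top view: the stack is at about (229,194) and the round tan tray at (419,213). The jar is at (345,155), the can at (377,153) and the tape at (351,275).

Possible mix-ups: for the stack, the hinged paint box (364,95). For the tray, the black hoop (128,108), the black round tray (567,163) and the lettered board (90,205). For marker_a, the red marker (186,248). I choose the stack at (229,194) and the tan tray at (419,213), and check with a close crop.

Run:
```python
from h import *
d=np.load("top0.npz"); a,K,T=d['a'],d['K'],d['T']
c=a[145:245,185:275]; save("c1.png",cv2.resize(c,None,fx=6,fy=6,interpolation=cv2.INTER_CUBIC))
# tray: hue tan
hsv=cv2.cvtColor(a,cv2.COLOR_RGB2HSV); m=cv2.inRange(hsv,(8,30,150),(25,150,255)); m[:, :340]=0; m[:140]=0; m[290:]=0; m[:,500:]=0
m=cv2.morphologyEx(m,cv2.MORPH_CLOSE,np.ones((7,7)))
ct=max(cv2.findContours(m,0,2)[0],key=cv2.contourArea)
P=np.array([ray(p[0],K,T,22)[:2] for p in cv2.convexHull(ct)],np.float32)
print("tray",cv2.boundingRect(ct),cv2.minEnclosingCircle(P),cv2.fitEllipse(P))
for n,p,z in [("jar",(345,155),50),("can",(377,153),61),("tape",(351,275),18)]: print(n,ray(p,K,T,z))
```

```text
tray (367, 155, 104, 115) ((599.2044067382812, -227.00833129882812), 203.803466796875) ((606.271240234375, -219.6146240234375), (331.89990234375, 411.1451416015625), 90.49662017822266)
jar [739.51840415  29.95884648  50.        ]
can [751.76602703 -71.09038641  61.        ]
tape [364.02670466 -20.22698661  18.        ]
```

View pics/c1.png

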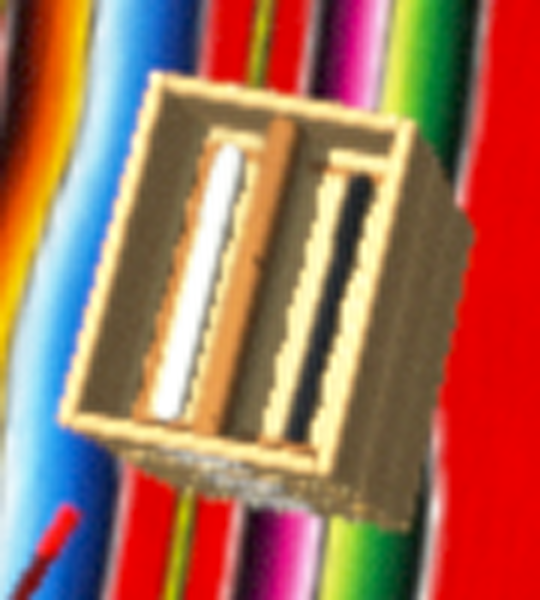

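The crop confirms the stack: the open tote holds a white and a black marker, with a wooden rail between them. Rim corners in the crop are about (155,74), (412,124), (328,472) and (63,425).

Run:
```python
from h import *
d=np.load("top0.npz"); a,K,T=d['a'],d['K'],d['T']
C=[ray(((x+.5)/6-.5+185,(y+.5)/6-.5+145),K,T,198) for x,y in [(155,74),(412,124),(328,472),(63,425)]]
C=np.array(C)[:,:2]; print(C.round(1),"centre",C.mean(0).round(1))
print([np.linalg.norm(C[i]-C[(i+1)%4]).round(1) for i in range(4)])
v=(C[0]-C[3])+(C[1]-C[2]); print("yaw",np.arctan2(v[1],v[0]), "other", [np.arctan2(*(q[::-1])) for q in (C[0]-C[3],C[1]-C[2],C[0]-C[1],C[3]-C[2])])
hsv=cv2.cvtColor(a,cv2.COLOR_RGB2HSV); m=cv2.inRange(hsv,(8,30,150),(25,150,255)); m[:, :340]=0; m[:140]=0; m[290:]=0; m[:,500:]=0
m=cv2.morphologyEx(m,cv2.MORPH_CLOSE,np.ones((5,5)));m=cv2.morphologyEx(m,cv2.MORPH_OPEN,np.ones((25,25)))
ct=max(cv2.findContours(m,0,2)[0],key=cv2.contourArea)
P=np.array([ray(p[0],K,T,22)[:2] for p in cv2.convexHull(ct)],np.float32)
print("tray",cv2.boundingRect(ct),cv2.minEnclosingCircle(P),cv2.fitEllipse(P))
print(r.sense()['tcp_rot'], ray((245,235),K,T,0),[ray(p,K,T,0) for p in [(186,248),(320,280),(105,270),(300,240)]])
```

```text
[[644.8 409.1]
 [631.7 286.6]
 [466.6 301.9]
 [476.7 423.4]] centre [555.  355.2]
[np.float64(123.2), np.float64(165.8), np.float64(121.9), np.float64(168.7)]
yaw -0.0887967314069627 other [np.float64(-0.08496488704022202), np.float64(-0.09269596375582952), np.float64(1.4644640787237206), np.float64(1.488200420710106)]
tray (369, 164, 100, 99) ((582.1820068359375, -216.21434020996094), 171.71739196777344) ((582.0103149414062, -219.20884704589844), (331.8541259765625, 332.64141845703125), 27.727046966552734)
[-3.14032671e+00 -1.35767962e-05  2.67479754e+00] [458.10076217 326.12013994   0.        ] [array([399.53581384, 507.09877315,   0.        ]), array([340.29861812,  73.50917929,   0.        ]), array([308.03428139, 747.99200151,   0.        ]), array([458.56536312, 148.88016435,   0.        ])]
```

Stack centre is about (555, 355) with yaw about −0.089; the rim measures 168×123 mm against 170×126 expected. Tray centre is about (582, −218), 332 mm across against 330. I go above the stack.

Request:
arm_command(deltas=[{"hand": 45, "tx": -42, "ty": -7.2, "tz": -9}, {"hand": 45, "tx": -42, "ty": -7.2, "tz": -9}, {"hand": 45, "tx": -42, "ty": -7.2, "tz": -9}, {"hand": 45, "tx": -42, "ty": -7.2, "tz": -9}, {"hand": 45, "tx": -42, "ty": -7.2, "tz": -9}, {"hand": 45, "tx": -42, "ty": -7.2, "tz": -9}, {"hand": 45, "tx": -42, "ty": -7.2, "tz": -9}, {"hand": 45, "tx": -42, "ty": -7.2, "tz": -9}])

```text
schema error: expected keys hand, tx, ty, tz, wx, wy, wz
```

Request:
arm_command(deltas=[{"hand": 45, "wz": -0.126}, {"hand": 45, "wz": -0.126}, {"hand": 45, "wz": -0.126}, {"hand": 45}])

```text
schema error: expected keys hand, tx, ty, tz, wx, wy, wz
```

```bash
cat >> h.py <<'E'
def goto(x,y,z,yaw):
    s=r.sense(); p=np.array(s['eef_pos']); from scipy.spatial.transform import Rotation as R
    c=R.from_euler('xyz',s['tcp_rot']); g=R.from_euler('xyz',[np.pi,0,yaw])
    print("clock",round(s['clock'],2),"pos",p.round(1),"rot",np.round(s['tcp_rot'],4),"F",np.round(s['contact_force'],1),"grip",round(s['grasp_force'],1),"open",round(s['opening']*85.4,1))
    print("  shift",(c.inv().apply(np.array([x,y,z])-p)).round(1),"turn",((c.inv()*g).as_rotvec()).round(4))
E
python3 - <<'E'
from h import *
goto(555,355,300,3.053)
a,K,T=grab("wrist"); save("w1.png",a); np.savez("w1",a=a,K=K,T=T)
E
```

```text
clock 0.1 pos [281.1 557.8 230.6] rot [-3.1403 -0.      2.6748] F [ 0.9 -0.2  0.3] grip 0.0 open 85.1
  shift [-335.9  -57.9  -69.3] turn [-1.200e-03 -3.000e-04 -3.782e-01]
```

View pics/w1.png

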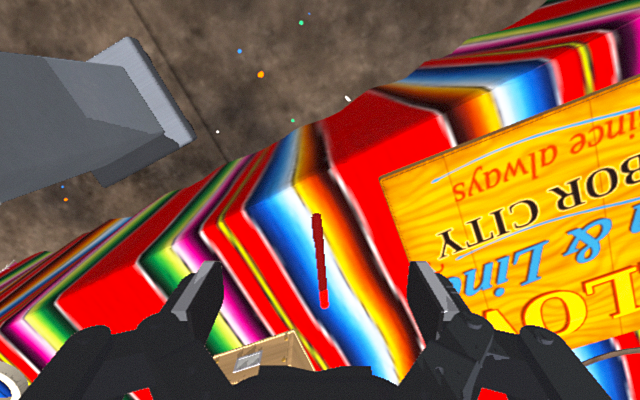

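The call was refused because every key is required, so the arm hasn't moved. The wrist picture only shows the start view: red marker at (320,260), the stack's corner at (265,360). Resending with all the keys.

Request:
arm_command(deltas=[{"hand": 45, "tx": -42, "ty": -7.2, "tz": -9, "wx": 0, "wy": 0, "wz": 0}, {"hand": 45, "tx": -42, "ty": -7.2, "tz": -9, "wx": 0, "wy": 0, "wz": 0}, {"hand": 45, "tx": -42, "ty": -7.2, "tz": -9, "wx": 0, "wy": 0, "wz": 0}, {"hand": 45, "tx": -42, "ty": -7.2, "tz": -9, "wx": 0, "wy": 0, "wz": 0}, {"hand": 45, "tx": -42, "ty": -7.2, "tz": -9, "wx": 0, "wy": 0, "wz": 0}, {"hand": 45, "tx": -42, "ty": -7.2, "tz": -9, "wx": 0, "wy": 0, "wz": 0}, {"hand": 45, "tx": -42, "ty": -7.2, "tz": -9, "wx": 0, "wy": 0, "wz": 0}, {"hand": 45, "tx": -42, "ty": -7.2, "tz": -9, "wx": 0, "wy": 0, "wz": 0}])

```text
clock: 1.15
eef_pos: [556.3, 354.5, 303.3]
tcp_rot: [-3.141, -0.0, 2.675]
contact_force: [0.7, 0.8, 0.0]
opening: 0.526
grasp_force: 0.0
```

Request:
arm_command(deltas=[{"hand": 45, "tx": 0, "ty": 0, "tz": 0, "wx": 0, "wy": 0, "wz": -0.126}, {"hand": 45, "tx": 0, "ty": 0, "tz": 0, "wx": 0, "wy": 0, "wz": -0.126}, {"hand": 45, "tx": 0, "ty": 0, "tz": 0, "wx": 0, "wy": 0, "wz": -0.126}, {"hand": 45, "tx": 0, "ty": 0, "tz": 0, "wx": 0, "wy": 0, "wz": 0}])

```text
clock: 1.65
eef_pos: [555.3, 355.3, 302.9]
tcp_rot: [-3.141, -0.001, 3.052]
contact_force: [0.5, 0.3, 0.0]
opening: 0.531
grasp_force: 0.0
```

Run:
```python
from h import *
goto(555,355,300,3.053)
a,K,T=grab("wrist"); save("w2.png",a); np.savez("w2",a=a,K=K,T=T)
```

```text
clock 1.65 pos [555.3 355.3 302.9] rot [-3.1412e+00 -5.0000e-04  3.0519e+00] F [0.5 0.3 0. ] grip 0.0 open 45.3
  shift [ 0.2 -0.4  2.9] turn [-0.0004 -0.0005 -0.0011]
```

View pics/w2.png

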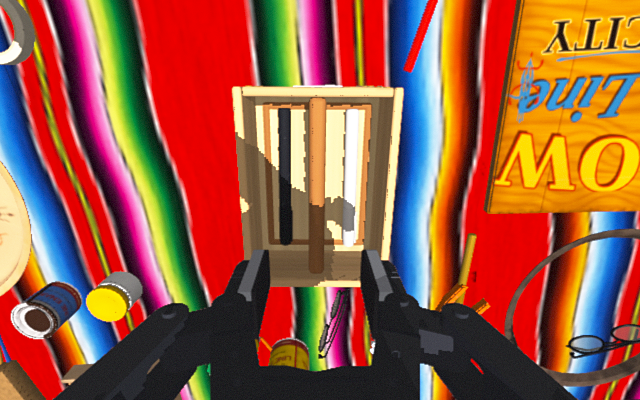

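The wrist view shows the rail running from (318,98) to (316,272), the front rim corners at (234,87) and (404,88), and the rear rim edge at about y=287.

Run:
```python
from h import *
d=np.load("w2.npz"); K,T=d['K'],d['T']
a=ray((318,98),K,T,189);b=ray((316,272),K,T,189);print(a,b,(a+b)/2,np.linalg.norm(a-b),np.arctan2(*(b-a)[:2][::-1]))
for p in [(234,87),(404,88),(318,87),(316,287)]:print(p,ray(p,K,T,198))
```

```text
[479.68293567 364.85142047 189.        ] [630.8575939 349.7465002 189.       ] [555.27026479 357.29896034 189.        ] 151.92740341533153 -0.09958648633148566
(234, 87) [466.28478293 304.46056163 198.        ]
(404, 88) [478.21145651 427.88381429 198.        ]
(318, 87) [471.83750199 365.464026   198.        ]
(316, 287) [640.69198675 348.84074686 198.        ]
```

Request:
arm_command(deltas=[{"hand": 45, "tx": -0.6, "ty": 1.6, "tz": 24, "wx": 0, "wy": 0, "wz": 0.006}, {"hand": 45, "tx": 0, "ty": 0, "tz": 26, "wx": 0, "wy": 0, "wz": 0}, {"hand": 45, "tx": 0, "ty": 0, "tz": 26, "wx": 0, "wy": 0, "wz": 0}, {"hand": 45, "tx": 0, "ty": 0, "tz": 26, "wx": 0, "wy": 0, "wz": 0}, {"hand": 45, "tx": 0, "ty": 0, "tz": 26, "wx": 0, "wy": 0, "wz": 0}, {"hand": 45, "tx": 0, "ty": 0, "tz": 16, "wx": 0, "wy": 0, "wz": 0}, {"hand": 45, "tx": 0, "ty": 0, "tz": 0, "wx": 0, "wy": 0, "wz": 0}])

```text
clock: 2.58
eef_pos: [555.5, 356.7, 158.2]
tcp_rot: [-3.14, -0.002, 3.046]
contact_force: [-0.7, -0.2, 0.3]
opening: 0.524
grasp_force: 0.0
```

Request:
arm_command(deltas=[{"hand": 25, "tx": 0, "ty": 0, "tz": 0, "wx": 0, "wy": 0, "wz": 0}, {"hand": 15, "tx": 0, "ty": 0, "tz": 0, "wx": 0, "wy": 0, "wz": 0}, {"hand": 5, "tx": 0, "ty": 0, "tz": 0, "wx": 0, "wy": 0, "wz": 0}, {"hand": 5, "tx": 0, "ty": 0, "tz": 0, "wx": 0, "wy": 0, "wz": 0}, {"hand": 5, "tx": 0, "ty": 0, "tz": 0, "wx": 0, "wy": 0, "wz": 0}], squeeze=60)

```text
clock: 3.2
eef_pos: [556.8, 357.2, 160.6]
tcp_rot: [3.141, 0.002, 3.047]
contact_force: [-0.9, -1.0, 5.7]
opening: 0.149
grasp_force: 59.7
```

Request:
arm_command(deltas=[{"hand": 5, "tx": 0, "ty": 0, "tz": -2, "wx": 0, "wy": 0, "wz": 0}, {"hand": 5, "tx": 0, "ty": 0, "tz": -6, "wx": 0, "wy": 0, "wz": 0}, {"hand": 5, "tx": 0, "ty": 0, "tz": -12, "wx": 0, "wy": 0, "wz": 0}, {"hand": 5, "tx": 0, "ty": 0, "tz": -14, "wx": 0, "wy": 0, "wz": 0}, {"hand": 5, "tx": 0, "ty": 0, "tz": -10, "wx": 0, "wy": 0, "wz": 0}, {"hand": 5, "tx": 0, "ty": 0, "tz": -4, "wx": 0, "wy": 0, "wz": 0}, {"hand": 5, "tx": 0, "ty": 0, "tz": 0, "wx": 0, "wy": 0, "wz": 0}])

```text
clock: 4.08
eef_pos: [556.2, 357.1, 207.6]
tcp_rot: [3.141, 0.0, 3.047]
contact_force: [0.6, 0.3, -3.2]
opening: 0.153
grasp_force: 58.5
```

Run:
```python
from h import *
goto(540,130,200,3.046)
a,K,T=grab("side"); b,_,_=grab("top")
A=cv2.resize(a[90:230,230:370],(400,400)); B=cv2.resize(b[130:250,170:290],(400,400)); save("s1.png",np.hstack([A,B]))
```

```text
clock 4.08 pos [556.2 357.1 207.6] rot [3.1413e+00 4.0000e-04 3.0468e+00] F [ 0.6  0.3 -3.2] grip 58.5 open 13.1
  shift [  -5.3 -227.6    7.5] turn [0.0003 0.0004 0.0008]
```

View pics/s1.png

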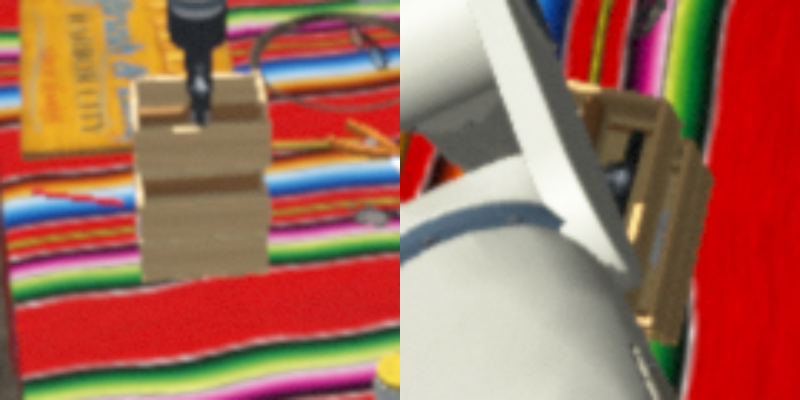

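Side crop: the top tote hangs level at (200,110), and the two lower totes are still stacked at (200,230). I carry it to the clear spot at about (535,130).

Request:
arm_command(deltas=[{"hand": 5, "tx": -0.5, "ty": -10, "tz": 0, "wx": 0, "wy": 0, "wz": 0}, {"hand": 5, "tx": -0.5, "ty": -25, "tz": 0, "wx": 0, "wy": 0, "wz": 0}, {"hand": 5, "tx": -1, "ty": -35, "tz": 0, "wx": 0, "wy": 0, "wz": 0}, {"hand": 5, "tx": -1, "ty": -43, "tz": 0, "wx": 0, "wy": 0, "wz": 0}, {"hand": 5, "tx": -1, "ty": -43, "tz": 0, "wx": 0, "wy": 0, "wz": 0}, {"hand": 5, "tx": -0.5, "ty": -35, "tz": 0, "wx": 0, "wy": 0, "wz": 0}, {"hand": 5, "tx": -0.5, "ty": -25, "tz": 0, "wx": 0, "wy": 0, "wz": 0}, {"hand": 5, "tx": 0, "ty": -10, "tz": 0, "wx": 0, "wy": 0, "wz": 0}])

```text
clock: 5.18
eef_pos: [539.0, 129.1, 207.3]
tcp_rot: [-3.141, -0.0, 3.045]
contact_force: [0.3, 0.2, -3.9]
opening: 0.15
grasp_force: 58.8
```

Request:
arm_command(deltas=[{"hand": 5, "tx": 0, "ty": 0, "tz": 10, "wx": 0, "wy": 0, "wz": 0}, {"hand": 5, "tx": 0, "ty": 0, "tz": 24, "wx": 0, "wy": 0, "wz": 0}, {"hand": 5, "tx": 0, "ty": 0, "tz": 32, "wx": 0, "wy": 0, "wz": 0}, {"hand": 5, "tx": 0, "ty": 0, "tz": 36, "wx": 0, "wy": 0, "wz": 0}, {"hand": 5, "tx": 0, "ty": 0, "tz": 30, "wx": 0, "wy": 0, "wz": 0}, {"hand": 5, "tx": 0, "ty": 0, "tz": 20, "wx": 0, "wy": 0, "wz": 0}, {"hand": 5, "tx": 0, "ty": 0, "tz": 10, "wx": 0, "wy": 0, "wz": 0}, {"hand": 5, "tx": 0, "ty": 0, "tz": 5, "wx": 0, "wy": 0, "wz": 0}])

```text
clock: 6.18
eef_pos: [539.6, 132.0, 39.7]
tcp_rot: [-3.141, -0.0, 3.047]
contact_force: [0.5, -0.5, -3.8]
opening: 0.154
grasp_force: 58.8
```

Request:
arm_command(deltas=[{"hand": 5, "tx": 0, "ty": 0, "tz": 0, "wx": 0, "wy": 0, "wz": 0}, {"hand": 5, "tx": 0, "ty": 0, "tz": 2, "wx": 0, "wy": 0, "wz": 0}, {"hand": 5, "tx": 0, "ty": 0, "tz": 2, "wx": 0, "wy": 0, "wz": 0}])

```text
clock: 6.55
eef_pos: [540.1, 131.6, 36.7]
tcp_rot: [3.141, 0.001, 3.047]
contact_force: [-0.0, 0.1, -3.2]
opening: 0.154
grasp_force: 58.8
```

Request:
arm_command(deltas=[{"hand": 5, "tx": 0, "ty": 0, "tz": 1.5, "wx": 0, "wy": 0, "wz": 0}, {"hand": 5, "tx": 0, "ty": 0, "tz": 1, "wx": 0, "wy": 0, "wz": 0}, {"hand": 5, "tx": 0, "ty": 0, "tz": 1, "wx": 0, "wy": 0, "wz": 0}, {"hand": 5, "tx": 0, "ty": 0, "tz": 0, "wx": 0, "wy": 0, "wz": 0}])

```text
clock: 7.05
eef_pos: [539.7, 131.6, 32.8]
tcp_rot: [3.142, -0.0, 3.047]
contact_force: [0.1, 1.3, -3.2]
opening: 0.148
grasp_force: 58.8
```

Request:
arm_command(deltas=[{"hand": 5, "tx": 0, "ty": 0, "tz": 1, "wx": 0, "wy": 0, "wz": 0}, {"hand": 5, "tx": 0, "ty": 0, "tz": 0.5, "wx": 0, "wy": 0, "wz": 0}, {"hand": 5, "tx": 0, "ty": 0, "tz": 0, "wx": 0, "wy": 0, "wz": 0}])

```text
clock: 7.42
eef_pos: [539.8, 131.6, 32.6]
tcp_rot: [3.142, 0.0, 3.047]
contact_force: [-6.0, -1.1, 13.8]
opening: 0.154
grasp_force: 61.5
```

Contact with the table. I release, retreat up, and go back over the stack (ty +226).

Request:
arm_command(deltas=[{"hand": 20, "tx": 0, "ty": 0, "tz": -0.8, "wx": 0, "wy": 0, "wz": 0}, {"hand": 42, "tx": 0, "ty": 0, "tz": 0, "wx": 0, "wy": 0, "wz": 0}, {"hand": 42, "tx": 0, "ty": 0, "tz": 0, "wx": 0, "wy": 0, "wz": 0}, {"hand": 42, "tx": 0, "ty": 0, "tz": -10, "wx": 0, "wy": 0, "wz": 0}, {"hand": 42, "tx": 0, "ty": 0, "tz": -40, "wx": 0, "wy": 0, "wz": 0}, {"hand": 42, "tx": 0, "ty": 0, "tz": -55, "wx": 0, "wy": 0, "wz": 0}, {"hand": 42, "tx": 0, "ty": 0, "tz": -55, "wx": 0, "wy": 0, "wz": 0}, {"hand": 42, "tx": 0, "ty": 0, "tz": -45, "wx": 0, "wy": 0, "wz": 0}])

```text
clock: 8.43
eef_pos: [539.9, 131.6, 240.2]
tcp_rot: [3.141, 0.002, 3.047]
contact_force: [0.3, -0.0, 0.5]
opening: 0.489
grasp_force: 0.0
```

Request:
arm_command(deltas=[{"hand": 42, "tx": 1, "ty": 30, "tz": 0, "wx": 0, "wy": 0, "wz": 0}, {"hand": 42, "tx": 1, "ty": 45, "tz": 0, "wx": 0, "wy": 0, "wz": 0}, {"hand": 42, "tx": 1, "ty": 45, "tz": 0, "wx": 0, "wy": 0, "wz": 0}, {"hand": 42, "tx": 1, "ty": 45, "tz": 0, "wx": 0, "wy": 0, "wz": 0}, {"hand": 42, "tx": 1, "ty": 40, "tz": 0, "wx": 0, "wy": 0, "wz": 0}, {"hand": 42, "tx": 0, "ty": 21, "tz": 0, "wx": 0, "wy": 0, "wz": 0}, {"hand": 42, "tx": 0, "ty": 0, "tz": 0, "wx": 0, "wy": 0, "wz": 0}])

```text
clock: 9.3
eef_pos: [556.0, 357.7, 237.1]
tcp_rot: [-3.141, -0.0, 3.048]
contact_force: [0.0, 0.5, -0.1]
opening: 0.488
grasp_force: 0.0
```

Run:
```python
from h import *
goto(556.3,357.1,96,3.047)
a,K,T=grab("wrist"); save("w3.png",a); np.savez("w3",a=a,K=K,T=T)
```

```text
clock 9.3 pos [556.  357.7 237.1] rot [-3.1414 -0.      3.0482] F [ 0.   0.5 -0.1] grip 0.0 open 41.7
  shift [ -0.3  -0.6 141.1] turn [-0.0002 -0.      0.0012]
```

View pics/w3.png

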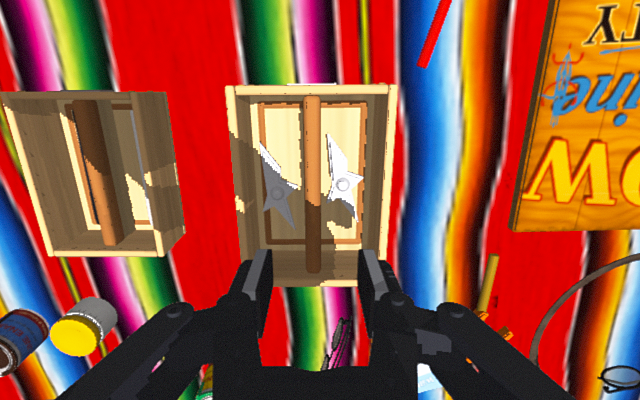

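The middle tote has both emblems, at (277,190) and (343,183), and its rail runs (313,96)–(314,272). The top tote stands flat on the table at left, with rail (88,103)–(112,245).

Run:
```python
from h import *
d=np.load("w3.npz"); K,T=d['K'],d['T']
for p,q,z in [((313,96),(314,272),125),((88,103),(112,245),61)]:
  a=ray(p,K,T,z);b=ray(q,K,T,z);print((a+b)/2,np.linalg.norm(a-b),np.arctan2(*(b-a)[:2][::-1]))
for p in [(225,86),(397,85)]:print(p,ray(p,K,T,134))
```

```text
[554.47870297 356.99896526 125.        ] 152.30189563127618 -0.09016515638351962
[540.29545235 138.53818173  61.        ] 150.36631320280364 -0.14382267764928605
(225, 86) [465.62516181 301.24419569 134.        ]
(397, 85) [476.65826679 425.03182092 134.        ]
```

Request:
arm_command(deltas=[{"hand": 45, "tx": 0, "ty": -0.5, "tz": 24, "wx": 0, "wy": 0, "wz": 0}, {"hand": 45, "tx": 0, "ty": 0, "tz": 26, "wx": 0, "wy": 0, "wz": 0}, {"hand": 45, "tx": 0, "ty": 0, "tz": 26, "wx": 0, "wy": 0, "wz": 0}, {"hand": 45, "tx": 0, "ty": 0, "tz": 26, "wx": 0, "wy": 0, "wz": 0}, {"hand": 45, "tx": 0, "ty": 0, "tz": 24, "wx": 0, "wy": 0, "wz": 0}, {"hand": 45, "tx": 0, "ty": 0, "tz": 15, "wx": 0, "wy": 0, "wz": 0}, {"hand": 45, "tx": 0, "ty": 0, "tz": 0, "wx": 0, "wy": 0, "wz": 0}])

```text
clock: 10.22
eef_pos: [555.7, 355.3, 95.3]
tcp_rot: [-3.14, -0.001, 3.046]
contact_force: [0.3, 0.1, -0.1]
opening: 0.525
grasp_force: 0.0
```

Request:
arm_command(deltas=[{"hand": 25, "tx": 0, "ty": 0, "tz": 0, "wx": 0, "wy": 0, "wz": 0}, {"hand": 15, "tx": 0, "ty": 0, "tz": 0, "wx": 0, "wy": 0, "wz": 0}, {"hand": 5, "tx": 0, "ty": 0, "tz": 0, "wx": 0, "wy": 0, "wz": 0}, {"hand": 5, "tx": 0, "ty": 0, "tz": 0, "wx": 0, "wy": 0, "wz": 0}, {"hand": 5, "tx": 0, "ty": 0, "tz": 0, "wx": 0, "wy": 0, "wz": 0}], squeeze=60)

```text
clock: 10.85
eef_pos: [556.7, 356.6, 97.3]
tcp_rot: [3.141, 0.001, 3.047]
contact_force: [-0.4, -2.4, 5.9]
opening: 0.154
grasp_force: 59.6
```

Request:
arm_command(deltas=[{"hand": 5, "tx": 0, "ty": 0, "tz": -2, "wx": 0, "wy": 0, "wz": 0}, {"hand": 5, "tx": 0, "ty": 0, "tz": -6, "wx": 0, "wy": 0, "wz": 0}, {"hand": 5, "tx": 0, "ty": 0, "tz": -12, "wx": 0, "wy": 0, "wz": 0}, {"hand": 5, "tx": 0, "ty": 0, "tz": -20, "wx": 0, "wy": 0, "wz": 0}, {"hand": 5, "tx": 0, "ty": 0, "tz": -24, "wx": 0, "wy": 0, "wz": 0}, {"hand": 5, "tx": 0, "ty": 0, "tz": -20, "wx": 0, "wy": 0, "wz": 0}, {"hand": 5, "tx": 0, "ty": 0, "tz": -12, "wx": 0, "wy": 0, "wz": 0}, {"hand": 5, "tx": 0, "ty": 0, "tz": -6, "wx": 0, "wy": 0, "wz": 0}])

```text
clock: 11.85
eef_pos: [556.2, 356.6, 199.0]
tcp_rot: [3.141, 0.001, 3.047]
contact_force: [-0.8, -0.7, -5.2]
opening: 0.155
grasp_force: 58.6
```

Run:
```python
from h import *
goto(582,-218,196,3.047)
```

```text
clock 11.85 pos [556.2 356.6 199. ] rot [3.1411e+00 6.0000e-04 3.0468e+00] F [-0.8 -0.7 -5.2] grip 58.6 open 13.2
  shift [ -80.1 -569.6    2.8] turn [ 0.0005  0.0006 -0.0002]
```

Request:
arm_command(deltas=[{"hand": 5, "tx": -2, "ty": -10, "tz": 0, "wx": 0, "wy": 0, "wz": 0}, {"hand": 5, "tx": -3, "ty": -22, "tz": 0, "wx": 0, "wy": 0, "wz": 0}, {"hand": 5, "tx": -5, "ty": -34, "tz": 0, "wx": 0, "wy": 0, "wz": 0}, {"hand": 5, "tx": -6, "ty": -42, "tz": 0, "wx": 0, "wy": 0, "wz": 0}, {"hand": 5, "tx": -6, "ty": -46, "tz": 0, "wx": 0, "wy": 0, "wz": 0}, {"hand": 5, "tx": -6, "ty": -46, "tz": 0, "wx": 0, "wy": 0, "wz": 0}, {"hand": 5, "tx": -6, "ty": -46, "tz": 0, "wx": 0, "wy": 0, "wz": 0}, {"hand": 5, "tx": -6, "ty": -42, "tz": 0, "wx": 0, "wy": 0, "wz": 0}])

```text
clock: 12.85
eef_pos: [567.4, 62.9, 197.4]
tcp_rot: [-3.141, -0.001, 3.046]
contact_force: [0.0, 1.0, -5.0]
opening: 0.153
grasp_force: 58.8
```

Request:
arm_command(deltas=[{"hand": 5, "tx": -6, "ty": -42, "tz": 0, "wx": 0, "wy": 0, "wz": 0}, {"hand": 5, "tx": -6, "ty": -46, "tz": 0, "wx": 0, "wy": 0, "wz": 0}, {"hand": 5, "tx": -6, "ty": -46, "tz": 0, "wx": 0, "wy": 0, "wz": 0}, {"hand": 5, "tx": -6, "ty": -42, "tz": 0, "wx": 0, "wy": 0, "wz": 0}, {"hand": 5, "tx": -6, "ty": -40, "tz": 0, "wx": 0, "wy": 0, "wz": 0}, {"hand": 5, "tx": -5, "ty": -32, "tz": 0, "wx": 0, "wy": 0, "wz": 0}, {"hand": 5, "tx": -3, "ty": -22, "tz": 0, "wx": 0, "wy": 0, "wz": 0}, {"hand": 5, "tx": -2, "ty": -12, "tz": 0, "wx": 0, "wy": 0, "wz": 0}])

```text
clock: 13.85
eef_pos: [581.0, -219.8, 197.7]
tcp_rot: [3.141, -0.001, 3.045]
contact_force: [-0.6, 0.7, -3.4]
opening: 0.149
grasp_force: 58.8
```

Run:
```python
from h import *
goto(582,-218,55,3.047)
a,K,T=grab("wrist"); b,_,_=grab("side")
save("w4.png",np.hstack([cv2.resize(a,(480,300)),cv2.resize(b[150:400,200:467],(320,300))])); np.savez("w4",a=a,K=K,T=T)
hsv=cv2.cvtColor(a,cv2.COLOR_RGB2HSV); print(hsv.shape)
```

```text
clock 13.85 pos [ 581.  -219.8  197.7] rot [ 3.1414e+00 -9.0000e-04  3.0455e+00] F [-0.6  0.7 -3.4] grip 58.8 open 12.7
  shift [ -1.    1.8 142.7] turn [ 0.0002 -0.0009 -0.0015]
(400, 640, 3)
```

View pics/w4.png

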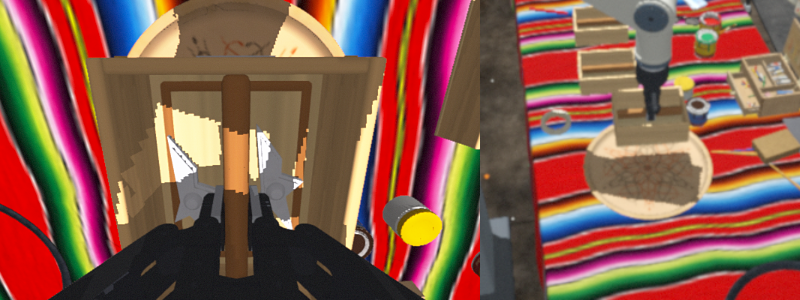

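The wrist view shows the tray's rim symmetric about the rail (126–345, rail at 236), so the tote is centred across the tray. The side view shows it hanging level over the tray. Lowering.

Request:
arm_command(deltas=[{"hand": 5, "tx": 0, "ty": 0, "tz": 10, "wx": 0, "wy": 0, "wz": 0}, {"hand": 5, "tx": 0, "ty": 0, "tz": 24, "wx": 0, "wy": 0, "wz": 0}, {"hand": 5, "tx": 0, "ty": 0, "tz": 32, "wx": 0, "wy": 0, "wz": 0}, {"hand": 5, "tx": 0, "ty": 0, "tz": 32, "wx": 0, "wy": 0, "wz": 0}, {"hand": 5, "tx": 0, "ty": 0, "tz": 24, "wx": 0, "wy": 0, "wz": 0}, {"hand": 5, "tx": 0, "ty": 0, "tz": 14, "wx": 0, "wy": 0, "wz": 0}, {"hand": 5, "tx": 0, "ty": 0, "tz": 7, "wx": 0, "wy": 0, "wz": 0}, {"hand": 5, "tx": 0, "ty": 0, "tz": 2, "wx": 0, "wy": 0, "wz": 0}])

```text
clock: 14.95
eef_pos: [582.1, -218.3, 53.2]
tcp_rot: [-3.142, 0.0, 3.047]
contact_force: [1.2, 0.0, -4.6]
opening: 0.151
grasp_force: 58.9
```

Request:
arm_command(deltas=[{"hand": 5, "tx": 0, "ty": 0, "tz": 2, "wx": 0, "wy": 0, "wz": 0}, {"hand": 5, "tx": 0, "ty": 0, "tz": 1.5, "wx": 0, "wy": 0, "wz": 0}, {"hand": 5, "tx": 0, "ty": 0, "tz": 1, "wx": 0, "wy": 0, "wz": 0}, {"hand": 5, "tx": 0, "ty": 0, "tz": 0, "wx": 0, "wy": 0, "wz": 0}])

```text
clock: 15.45
eef_pos: [581.8, -218.5, 48.7]
tcp_rot: [-3.142, 0.0, 3.047]
contact_force: [0.3, 0.1, -4.3]
opening: 0.152
grasp_force: 58.9
```

Request:
arm_command(deltas=[{"hand": 5, "tx": 0, "ty": 0, "tz": 1, "wx": 0, "wy": 0, "wz": 0}, {"hand": 5, "tx": 0, "ty": 0, "tz": 1, "wx": 0, "wy": 0, "wz": 0}, {"hand": 5, "tx": 0, "ty": 0, "tz": 1, "wx": 0, "wy": 0, "wz": 0}, {"hand": 5, "tx": 0, "ty": 0, "tz": 0, "wx": 0, "wy": 0, "wz": 0}])

```text
clock: 15.95
eef_pos: [581.7, -218.4, 45.4]
tcp_rot: [3.141, -0.0, 3.047]
contact_force: [0.5, -0.8, -4.5]
opening: 0.152
grasp_force: 58.9
```

Request:
arm_command(deltas=[{"hand": 5, "tx": 0, "ty": 0, "tz": 0.5, "wx": 0, "wy": 0, "wz": 0}, {"hand": 5, "tx": 0, "ty": 0, "tz": 0, "wx": 0, "wy": 0, "wz": 0}])

```text
clock: 16.2
eef_pos: [581.8, -218.5, 45.1]
tcp_rot: [-3.142, -0.0, 3.047]
contact_force: [0.4, -0.6, -4.9]
opening: 0.15
grasp_force: 58.9
```

Request:
arm_command(deltas=[{"hand": 5, "tx": 0, "ty": 0, "tz": 0.5, "wx": 0, "wy": 0, "wz": 0}, {"hand": 5, "tx": 0, "ty": 0, "tz": 0.5, "wx": 0, "wy": 0, "wz": 0}, {"hand": 5, "tx": 0, "ty": 0, "tz": 0, "wx": 0, "wy": 0, "wz": 0}])

```text
clock: 16.58
eef_pos: [581.8, -218.6, 44.3]
tcp_rot: [-3.141, 0.0, 3.047]
contact_force: [-1.8, -0.5, 0.0]
opening: 0.149
grasp_force: 59.5
```

Request:
arm_command(deltas=[{"hand": 5, "tx": 0, "ty": 0, "tz": 0.5, "wx": 0, "wy": 0, "wz": 0}, {"hand": 5, "tx": 0, "ty": 0, "tz": 0, "wx": 0, "wy": 0, "wz": 0}])

```text
clock: 16.82
eef_pos: [581.8, -218.7, 44.1]
tcp_rot: [-3.141, 0.0, 3.047]
contact_force: [-3.5, -0.6, 4.3]
opening: 0.151
grasp_force: 60.4
```

Request:
arm_command(deltas=[{"hand": 20, "tx": 0, "ty": 0, "tz": 0, "wx": 0, "wy": 0, "wz": 0}, {"hand": 42, "tx": 0, "ty": 0, "tz": 0, "wx": 0, "wy": 0, "wz": 0}, {"hand": 42, "tx": 0, "ty": 0, "tz": 0, "wx": 0, "wy": 0, "wz": 0}, {"hand": 42, "tx": 0, "ty": 0, "tz": -10, "wx": 0, "wy": 0, "wz": 0}, {"hand": 42, "tx": 0, "ty": 0, "tz": -40, "wx": 0, "wy": 0, "wz": 0}, {"hand": 42, "tx": 0, "ty": 0, "tz": -55, "wx": 0, "wy": 0, "wz": 0}, {"hand": 42, "tx": 0, "ty": 0, "tz": -55, "wx": 0, "wy": 0, "wz": 0}, {"hand": 42, "tx": 0, "ty": 0, "tz": -35, "wx": 0, "wy": 0, "wz": 0}])

```text
clock: 17.82
eef_pos: [582.6, -218.7, 242.5]
tcp_rot: [-3.141, 0.004, 3.047]
contact_force: [0.5, -0.3, -0.8]
opening: 0.496
grasp_force: 0.0
```

Run:
```python
from h import *
goto(540,131.6,240,3.047)
```

```text
clock 17.82 pos [ 582.6 -218.7  242.5] rot [-3.1406  0.0037  3.0468] F [ 0.5 -0.3 -0.8] grip 0.0 open 42.4
  shift [ 75.5 344.7   1.9] turn [-0.001   0.0037 -0.0002]
```

Request:
arm_command(deltas=[{"hand": 42, "tx": 6, "ty": 27, "tz": 0, "wx": 0, "wy": 0, "wz": 0}, {"hand": 42, "tx": 10, "ty": 45, "tz": 0, "wx": 0, "wy": 0, "wz": 0}, {"hand": 42, "tx": 11, "ty": 50, "tz": 0, "wx": 0, "wy": 0, "wz": 0}, {"hand": 42, "tx": 11, "ty": 50, "tz": 0, "wx": 0, "wy": 0, "wz": 0}, {"hand": 42, "tx": 11, "ty": 50, "tz": 0, "wx": 0, "wy": 0, "wz": 0}, {"hand": 42, "tx": 11, "ty": 50, "tz": 0, "wx": 0, "wy": 0, "wz": 0}, {"hand": 42, "tx": 10, "ty": 45, "tz": 0, "wx": 0, "wy": 0, "wz": 0}, {"hand": 42, "tx": 6, "ty": 28, "tz": 0, "wx": 0, "wy": 0, "wz": 0}])

```text
clock: 18.82
eef_pos: [538.3, 134.2, 239.4]
tcp_rot: [3.141, 0.001, 3.048]
contact_force: [-1.0, -0.5, 0.0]
opening: 0.491
grasp_force: 0.0
```

Request:
arm_command(deltas=[{"hand": 42, "tx": 0, "ty": 0, "tz": 0, "wx": 0, "wy": 0, "wz": 0}, {"hand": 42, "tx": 0, "ty": 0, "tz": 0, "wx": 0, "wy": 0, "wz": 0}])

```text
clock: 19.08
eef_pos: [538.8, 131.7, 238.9]
tcp_rot: [-3.141, 0.0, 3.047]
contact_force: [-0.4, -0.6, 0.0]
opening: 0.488
grasp_force: 0.0
```

Run:
```python
from h import *
goto(540,131.6,32,3.047)
a,K,T=grab("wrist"); np.savez("w5",a=a,K=K,T=T); save("w5.png",a)
```

```text
clock 19.07 pos [538.8 131.7 238.9] rot [-3.1413e+00  4.0000e-04  3.0471e+00] F [-0.4 -0.6  0. ] grip 0.0 open 41.7
  shift [-1.100e+00  1.000e-01  2.069e+02] turn [-0.0003  0.0004  0.0001]
```

View pics/w5.png

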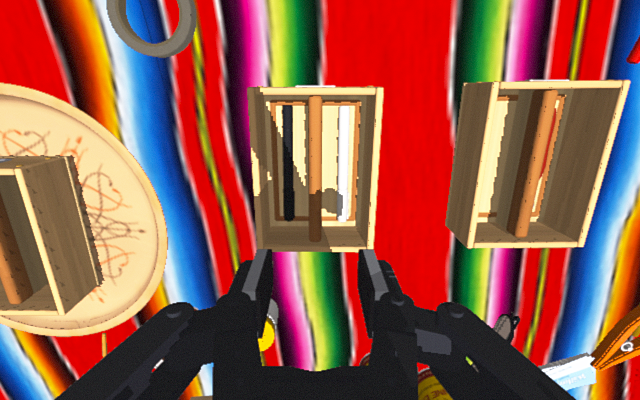

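Both markers are in the top tote, whose rail runs (315,96)–(315,241). The bottom tote is at right, empty, with rail (550,91)–(520,236) and rim corners at about (498,82), (630,81), (584,247) and (468,247). The middle tote sits on the tray floor at left.

Run:
```python
from h import *
d=np.load("w5.npz"); K,T=d['K'],d['T']
for p,q,z in [((315,96),(315,241),61),((550,91),(520,236),61)]:
  a=ray(p,K,T,z);b=ray(q,K,T,z);print((a+b)/2,np.linalg.norm(a-b),np.arctan2(*(b-a)[:2][::-1]))
C=np.array([ray(p,K,T,70) for p in [(498,82),(630,81),(584,247),(468,247)]]);print(C.round(1),C.mean(0))
```

```text
[538.76973771 131.9841063   61.        ] 152.45682698434737 -0.09526202508453405
[554.76517159 355.00168199  61.        ] 150.8176721206873 -0.07925569354682713
[[466.5 306.5  70. ]
 [477.1 426.1  70. ]
 [644.9 413.2  70. ]
 [633.  288.8  70. ]] [555.37456815 358.6524963   70.        ]
```

Request:
arm_command(deltas=[{"hand": 45, "tx": 0, "ty": 0, "tz": 20, "wx": 0, "wy": 0, "wz": 0}, {"hand": 45, "tx": 0, "ty": 0, "tz": 32, "wx": 0, "wy": 0, "wz": 0}, {"hand": 45, "tx": 0, "ty": 0, "tz": 36, "wx": 0, "wy": 0, "wz": 0}, {"hand": 45, "tx": 0, "ty": 0, "tz": 36, "wx": 0, "wy": 0, "wz": 0}, {"hand": 45, "tx": 0, "ty": 0, "tz": 36, "wx": 0, "wy": 0, "wz": 0}, {"hand": 45, "tx": 0, "ty": 0, "tz": 30, "wx": 0, "wy": 0, "wz": 0}, {"hand": 45, "tx": 0, "ty": 0, "tz": 16, "wx": 0, "wy": 0, "wz": 0}, {"hand": 45, "tx": 0, "ty": 0, "tz": 0, "wx": 0, "wy": 0, "wz": 0}])

```text
clock: 20.12
eef_pos: [538.4, 131.4, 32.0]
tcp_rot: [-3.141, -0.002, 3.046]
contact_force: [-0.7, 0.4, 0.7]
opening: 0.524
grasp_force: 0.0
```

Request:
arm_command(deltas=[{"hand": 25, "tx": 0, "ty": 0, "tz": 0, "wx": 0, "wy": 0, "wz": 0}, {"hand": 15, "tx": 0, "ty": 0, "tz": 0, "wx": 0, "wy": 0, "wz": 0}, {"hand": 5, "tx": 0, "ty": 0, "tz": 0, "wx": 0, "wy": 0, "wz": 0}, {"hand": 5, "tx": 0, "ty": 0, "tz": 0, "wx": 0, "wy": 0, "wz": 0}, {"hand": 5, "tx": 0, "ty": 0, "tz": 0, "wx": 0, "wy": 0, "wz": 0}], squeeze=60)

```text
clock: 20.75
eef_pos: [539.7, 132.3, 33.9]
tcp_rot: [3.141, 0.002, 3.047]
contact_force: [-1.7, -2.0, 5.6]
opening: 0.152
grasp_force: 58.7
```

Request:
arm_command(deltas=[{"hand": 5, "tx": 0, "ty": 0, "tz": -2, "wx": 0, "wy": 0, "wz": 0}, {"hand": 5, "tx": 0, "ty": 0, "tz": -8, "wx": 0, "wy": 0, "wz": 0}, {"hand": 5, "tx": 0, "ty": 0, "tz": -16, "wx": 0, "wy": 0, "wz": 0}, {"hand": 5, "tx": 0, "ty": 0, "tz": -26, "wx": 0, "wy": 0, "wz": 0}, {"hand": 5, "tx": 0, "ty": 0, "tz": -30, "wx": 0, "wy": 0, "wz": 0}, {"hand": 5, "tx": 0, "ty": 0, "tz": -26, "wx": 0, "wy": 0, "wz": 0}, {"hand": 5, "tx": 0, "ty": 0, "tz": -16, "wx": 0, "wy": 0, "wz": 0}, {"hand": 5, "tx": 0, "ty": 0, "tz": -8, "wx": 0, "wy": 0, "wz": 0}])

```text
clock: 21.75
eef_pos: [539.0, 132.2, 165.8]
tcp_rot: [3.141, 0.001, 3.047]
contact_force: [0.5, 1.5, -4.4]
opening: 0.153
grasp_force: 58.6
```

Run:
```python
from h import *
goto(556,356.5,164,3.047)
```

```text
clock 21.75 pos [539.  132.2 165.8] rot [3.1412e+00 1.2000e-03 3.0469e+00] F [ 0.5  1.5 -4.4] grip 58.6 open 13.1
  shift [  4.3 224.9   1.9] turn [ 0.0004  0.0012 -0.0001]
```

Request:
arm_command(deltas=[{"hand": 5, "tx": 0.5, "ty": 10, "tz": 0, "wx": 0, "wy": 0, "wz": 0}, {"hand": 5, "tx": 0.5, "ty": 24, "tz": 0, "wx": 0, "wy": 0, "wz": 0}, {"hand": 5, "tx": 0.5, "ty": 35, "tz": 0, "wx": 0, "wy": 0, "wz": 0}, {"hand": 5, "tx": 1, "ty": 43, "tz": 0, "wx": 0, "wy": 0, "wz": 0}, {"hand": 5, "tx": 1, "ty": 43, "tz": 0, "wx": 0, "wy": 0, "wz": 0}, {"hand": 5, "tx": 0.5, "ty": 35, "tz": 0, "wx": 0, "wy": 0, "wz": 0}, {"hand": 5, "tx": 0.3, "ty": 24, "tz": 0, "wx": 0, "wy": 0, "wz": 0}, {"hand": 5, "tx": 0, "ty": 11, "tz": 0, "wx": 0, "wy": 0, "wz": 0}])

```text
clock: 22.75
eef_pos: [555.3, 357.6, 163.6]
tcp_rot: [-3.141, -0.001, 3.048]
contact_force: [-0.0, 0.2, -3.6]
opening: 0.154
grasp_force: 58.7
```

Request:
arm_command(deltas=[{"hand": 5, "tx": 0, "ty": 0, "tz": 8, "wx": 0, "wy": 0, "wz": 0}, {"hand": 5, "tx": 0, "ty": 0, "tz": 16, "wx": 0, "wy": 0, "wz": 0}, {"hand": 5, "tx": 0, "ty": 0, "tz": 16, "wx": 0, "wy": 0, "wz": 0}, {"hand": 5, "tx": 0, "ty": 0, "tz": 10, "wx": 0, "wy": 0, "wz": 0}, {"hand": 5, "tx": 0, "ty": 0, "tz": 4, "wx": 0, "wy": 0, "wz": 0}, {"hand": 5, "tx": 0, "ty": 0, "tz": 0, "wx": 0, "wy": 0, "wz": 0}])

```text
clock: 23.5
eef_pos: [555.8, 356.5, 110.4]
tcp_rot: [-3.141, -0.0, 3.047]
contact_force: [0.2, 0.0, -3.2]
opening: 0.15
grasp_force: 58.8
```

Run:
```python
from h import *
goto(556.2,356.8,97.9,3.047)
a,K,T=grab("wrist"); b,_,_=grab("side"); t,_,_=grab("top")
save("s6.png",np.hstack([cv2.resize(a[40:320,180:460],(300,300)),cv2.resize(b[110:210,250:350],(300,300)),cv2.resize(t[145:245,185:250],(195,300))]))
```

```text
clock 23.5 pos [555.8 356.5 110.4] rot [-3.1414e+00 -2.0000e-04  3.0467e+00] F [ 0.2  0.  -3.2] grip 58.8 open 12.8
  shift [-0.3  0.4 12.5] turn [-0.0002 -0.0002 -0.0003]
```

View pics/s6.png

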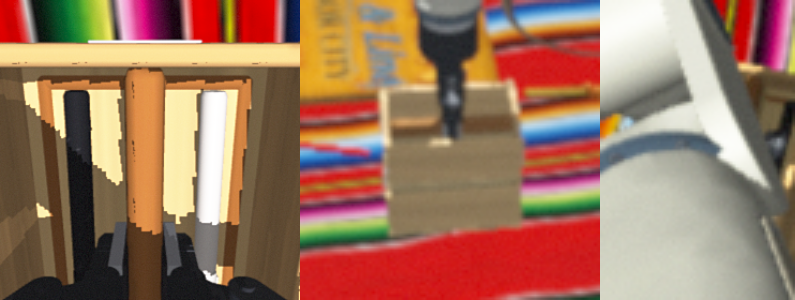

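The side crop shows the held tote lined up with the bottom one, left and right walls continuous and level; both markers are inside. I lower it in small steps.

Request:
arm_command(deltas=[{"hand": 5, "tx": -0.3, "ty": 0.3, "tz": 2, "wx": 0, "wy": 0, "wz": 0}, {"hand": 5, "tx": 0, "ty": 0, "tz": 2, "wx": 0, "wy": 0, "wz": 0}, {"hand": 5, "tx": 0, "ty": 0, "tz": 1.5, "wx": 0, "wy": 0, "wz": 0}, {"hand": 5, "tx": 0, "ty": 0, "tz": 1.5, "wx": 0, "wy": 0, "wz": 0}, {"hand": 5, "tx": 0, "ty": 0, "tz": 1, "wx": 0, "wy": 0, "wz": 0}, {"hand": 5, "tx": 0, "ty": 0, "tz": 0, "wx": 0, "wy": 0, "wz": 0}])

```text
clock: 24.4
eef_pos: [556.1, 356.8, 102.5]
tcp_rot: [-3.141, -0.0, 3.047]
contact_force: [0.1, -0.6, -3.1]
opening: 0.151
grasp_force: 58.8
```

Request:
arm_command(deltas=[{"hand": 5, "tx": 0, "ty": 0, "tz": 1, "wx": 0, "wy": 0, "wz": 0}, {"hand": 5, "tx": 0, "ty": 0, "tz": 1, "wx": 0, "wy": 0, "wz": 0}, {"hand": 5, "tx": 0, "ty": 0, "tz": 1, "wx": 0, "wy": 0, "wz": 0}, {"hand": 5, "tx": 0, "ty": 0, "tz": 0, "wx": 0, "wy": 0, "wz": 0}])

```text
clock: 24.9
eef_pos: [556.0, 356.8, 99.4]
tcp_rot: [-3.141, -0.0, 3.047]
contact_force: [0.3, -0.2, -3.8]
opening: 0.155
grasp_force: 58.8
```

No contact load, so it is dropping in cleanly.

Request:
arm_command(deltas=[{"hand": 5, "tx": 0, "ty": 0, "tz": 0.7, "wx": 0, "wy": 0, "wz": 0}, {"hand": 5, "tx": 0, "ty": 0, "tz": 0.7, "wx": 0, "wy": 0, "wz": 0}, {"hand": 5, "tx": 0, "ty": 0, "tz": 0.5, "wx": 0, "wy": 0, "wz": 0}, {"hand": 5, "tx": 0, "ty": 0, "tz": 0, "wx": 0, "wy": 0, "wz": 0}])

```text
clock: 25.4
eef_pos: [556.1, 356.9, 98.0]
tcp_rot: [3.142, 0.0, 3.047]
contact_force: [-1.4, -1.2, 0.3]
opening: 0.15
grasp_force: 59.3
```

Request:
arm_command(deltas=[{"hand": 5, "tx": 0, "ty": 0, "tz": 0.4, "wx": 0, "wy": 0, "wz": 0}, {"hand": 5, "tx": 0, "ty": 0, "tz": 0, "wx": 0, "wy": 0, "wz": 0}])

```text
clock: 25.65
eef_pos: [556.2, 356.8, 98.0]
tcp_rot: [3.141, 0.0, 3.047]
contact_force: [-2.3, -1.7, 4.9]
opening: 0.151
grasp_force: 60.1
```

Request:
arm_command(deltas=[{"hand": 20, "tx": 0, "ty": 0, "tz": 0, "wx": 0, "wy": 0, "wz": 0}, {"hand": 42, "tx": 0, "ty": 0, "tz": 0, "wx": 0, "wy": 0, "wz": 0}, {"hand": 42, "tx": 0, "ty": 0, "tz": 0, "wx": 0, "wy": 0, "wz": 0}, {"hand": 42, "tx": 0, "ty": 0, "tz": -10, "wx": 0, "wy": 0, "wz": 0}, {"hand": 42, "tx": 0, "ty": 0, "tz": -40, "wx": 0, "wy": 0, "wz": 0}, {"hand": 42, "tx": 0, "ty": 0, "tz": -50, "wx": 0, "wy": 0, "wz": 0}, {"hand": 42, "tx": 0, "ty": 0, "tz": -50, "wx": 0, "wy": 0, "wz": 0}, {"hand": 42, "tx": 0, "ty": 0, "tz": 0, "wx": 0, "wy": 0, "wz": 0}])

```text
clock: 26.65
eef_pos: [558.3, 358.3, 253.1]
tcp_rot: [3.136, 0.007, 3.047]
contact_force: [-0.4, 0.5, -0.3]
opening: 0.491
grasp_force: 0.0
```

Run:
```python
from h import *
goto(556.2,356.8,250,3.047)
t,K,T=grab("top")
hsv=cv2.cvtColor(t,cv2.COLOR_RGB2HSV)
# jar/can/tape unchanged, tray+tote in top view
d=np.load("top0.npz"); D=np.abs(t.astype(int)-d['a']).max(2)
for n,(x,y) in dict(jar=(345,155),can=(377,153),tape=(351,275)).items(): print(n,(D[y-12:y+12,x-12:x+12]>40).sum())
# middle tote seen against the tray: changed pixels around tray
m=((D[150:270,365:475]>35)*255).astype(np.uint8); m=cv2.morphologyEx(m,cv2.MORPH_OPEN,np.ones((3,3)))
ys,xs=np.nonzero(m); print(xs.min()+365,xs.max()+365,ys.min()+150,ys.max()+150)
Cs=[proj([582+np.cos(-.095)*sx*85-np.sin(-.095)*sy*63,-218.5+np.sin(-.095)*sx*85+np.cos(-.095)*sy*63,z],K,T).round(0) for z in(82,12) for sx in(1,-1) for sy in(1,-1)]; print(Cs)
a,K,T=grab("wrist"); 
# rim front edge of seated tote: expect z=134 as before the lift of the middle (w3 at z 237.1)
w=np.load("w3.npz"); print(proj([469.6,301.2+0,134],K,T),)
g=cv2.cvtColor(a,cv2.COLOR_RGB2HSV)
v=cv2.inRange(g,(10,40,120),(28,160,255)); rows=np.nonzero(v[60:140,270:300].sum(1)>255*20)[0]+60; print("front rim rows",rows[:12])
print("predicted front rim row, seated", proj(ray((311,86),w['K'],w['T'],134),K,T), "4mm high", proj(ray((311,86),w['K'],w['T'],134)+[0,0,4],K,T))
```

```text
clock 26.65 pos [558.3 358.3 253.1] rot [3.1361 0.007  3.0468] F [-0.4  0.5 -0.3] grip 0.0 open 41.9
  shift [ 2.  -1.7  3.1] turn [ 0.0055  0.007  -0.0002]
jar 0
can 0
tape 181
395 444 181 242
[array([406., 177.]), array([447., 185.]), array([399., 231.]), array([441., 239.]), array([402., 183.]), array([440., 190.]), array([394., 234.]), array([434., 242.])]
[229.63586943  89.59882428]
front rim rows [84 85 86 87 88 89 90 91 92 93 94 95]
predicted front rim row, seated [310.73120576  83.96193495] 4mm high [310.67939701  83.89583147]
```

Run:
```python
from h import *
t,K,T=grab("top"); d=np.load("top0.npz")
for a in (d['a'],t):
    c=a[255:295,325:380]; m=(cv2.cvtColor(c,cv2.COLOR_RGB2HSV)[:,:,1]<70).astype(np.uint8)
    ct=max(cv2.findContours(m,0,2)[0],key=cv2.contourArea); print(cv2.minEnclosingCircle(ct), c[20,26], c[20,13])
```

```text
((34.5, 19.5), 22.638561248779297) [ 17  45 111] [253 251 240]
((34.5, 19.5), 22.638561248779297) [10 36 93] [105 101  88]
```

The tape's outline hasn't changed; the difference is only the arm's shadow. Everything is in place and the gripper is clear, so I hand in.

```bash
python3 -c "
from rig import r
print(r.sign_off())"
```

```text
the job is handed in; nothing more can be done
None
```

The job is handed in at about 27 s: the middle tote with both emblems stands within a few millimetres of the tray's centre, the top tote with both markers is seated on the bottom tote, and the jar, can and tape are where they were.

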